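# Open the filter bay of a dust extractor

## Task

Open the filter bay of the dust extractor: with the fingertips press the red snap tab right in until the grey filter cover springs loose, then push the cover along its rails, off its seat and onto the tool tray until the filter bay is completely uncovered, and leave it lying flat and roughly straight there. Do not force the cover while it is still latched, do not lift or tip it, and leave the things on the tray and on the bench where they are.

Things in the scene. Friction and masses are not known exactly. Their poses are not given: they have to be found in the camera images.
- extractor: Box-shaped dust extractor, blue tub, black head, 450 x 280 mm, fixed on the bench; flat dark top deck 230 mm above the bench. Origin: on the bench below the deck's centre line; z up, x along the deck from the red tab (x = -171 mm) over the filter bay to the tool tray, y to the left of that. Two black ejector housings 6 mm high stand at x = -150 to -140, y = +-26 to 60 mm.
- bay (a point): Centre of the filter bay at deck height: an opening 75 mm long (extractor x -105 to -30 mm), 90 mm wide, under the grey cover. The cover slides to extractor +x between two black guide rails (x = -128 to -30 mm, 10.5 mm high, at y = +-57 to 76 mm), whose lips lap over its flanges.
- tray (a point): Middle of the tool tray, at deck height: the front part of the deck, level with the cover's seat, free from extractor x = -20 to 160 mm; two small things stand beyond that, then a rim 10 mm high at x = 227 mm and along the sides.
- tab (a joint): Red snap tab, m: 0 up, 0.008 fully in. Sinks straight down, springs back: 3 N starts it, 7 N keeps it in, plus up to 3 N rub of the latched cover. At about 0.005 the cover is let go and a spring kicks it some 14 mm along extractor +x (keep the tab in half a second), freeing it for good. The tab's nose (x = -121 mm) then stands 4.5 mm above the deck behind the cover.
- tab_top (a point): Centre of the top face of the red tab's ribbed thumb pad, 42 mm long (extractor x) and 34 mm wide (y), 10 mm above the deck when up. The front of the pad is 20 mm behind the latched cover.
- cover: Light grey loose filter cover, 70 to 140 g, 110 mm long (x), 130 mm wide (y): side flanges 5 mm thick, dome 110 x 104 mm, 30 mm high in all. Origin: centre of the underside; axes as the extractor's. Latched, it is at extractor x = -75 mm, on the deck. The bay is uncovered once it has gone 100 mm forward; after about 180 mm it meets the things on the tray.
- cover_rear (a point): Middle of the cover's upright rear face (the one towards the red tab), 20 mm above its underside: where to push.
- cover_rear_left (a point): Left (+y) end of the cover's lower rear edge.
- cover_rear_right (a point): Right (-y) end of the cover's lower rear edge.
- nozzle: Bystander: blue round nozzle 60 mm tall, 48 mm across, standing on the tray. Origin: centre of its foot.
- bit_case: Bystander: green bit case 32 x 70 x 20 mm lying on the tray. Origin: centre of its underside.
- new_filter: Bystander: new yellow-framed filter 120 x 70 x 28 mm on the bench on the far side of the extractor. Origin: centre of its underside.
- battery: Bystander: black tool battery 116 x 74 x 64 mm on the bench on the far side of the extractor. Origin: centre of its underside.
- oil: Bystander: black oil bottle 130 mm tall, 52 mm across, with a green cap, standing on the bench. Origin: centre of its foot.
- driver: Bystander: red-handled screwdriver lying on the bench.
- screw_box: Bystander: cardboard screw box 100 x 72 x 60 mm on the bench. Origin: centre of its underside.

How it is judged:
By the outcome, as a careful person would: the job done as asked, in the order asked, and still so for the second after the job is handed in, with the robot touching nothing.
It also fails if it takes over 42 s, if anything falls off the work surface, if the arm or the gripper's body presses on something with over 40 N, if the wrist force passes 120 N, or if a joint passes its speed limit or range.

## Robot

A 6-joint arm with a two-finger parallel gripper is mounted at the origin on the work surface. World frame = base frame: x ahead of the robot, y to its left, z up, the work surface at z = 0. Lengths are in m, angles in rad, forces in N, time in s.
With the tool pointing down it reaches from about 0.325 to 0.775 m from the base axis. Payload 5.5 kg.
Tool frame: the origin (TCP) lies at the very end of the fingers, on their centre line; the grasp point (between the pads) lies 19 mm behind it; z points along the fingers, y is the line along which they close (so a half turn about z gives the same grasp; the last joint's range is limited). The gripper opens to 85 mm and grips with 20 to 120 N. Pads are 22 mm wide; open, the fingers measure 114 mm over their backs; the gripper's body (76 mm by 85 mm) begins 54 mm behind the grasp point. The pads swing forward as they close: fully open they stand 13 mm farther back than shut.
Start: joints at [-0.057, 0.091, 1.231, -0, 1.82, -0.057], TCP at [0.6, -0, 0.231] pointing down, gripper open.
Joint ranges: [-2.87, 2.87], [-0.86, 2.18], [0.17, 2.46], [-1.51, 4.65], [0.06, 2.69], [-2.65, 2.65]. Speed limits (rad/s): [2.57, 2.57, 3.01, 3.14, 3.14, 3.14].

## Interface

Orientations are given as a rotation vector (axis times angle).
In Python, from workcell import * gives the robot as it stands.
- The arm moves only by the shell command python3 -m inch 'ROWS' [OPENING]. ROWS is JSON, a list of rows, each an object of numbers: "x", "y", "z": the shift along the tool's x, y, z in cm; "spin": the turn about the tool's z in rad. In form: [{"x": .., "y": .., "z": .., "spin": ..}, ...]. A call has 1 to 20 rows; each row is the pose to reach, as a shift and turn from the pose commanded when the call began, along the tool's axes at that moment; what a row does not reach only later rows make up. A row lasts 1/8 s, in which the tool goes at most 62.5 mm and 10.7 degrees, less where a joint would pass 70% of its speed; a pose out of reach is approached as far as the arm can. A call with a gripper value outside its range is refused whole. OPENING is the opening in per cent of the stroke, from 0 (shut) to 100 (fully open), set as the call begins (- or left out, the last holds). The fingers move at their own pace and stop on an object; the grip force is fixed at half the most. Time passes only in rows, so rows that repeat a pose let the fingers close. It gives the time, the measured TCP pose, the force, the opening and the grip force at its end, in the units of the state.
- read_state(): the state, without advancing time (a new reading comes with each control period).
- camera(name): name is "scene" or "side" or "wrist"; returns the picture (480x640x3 uint8, red, green, blue); there is no depth.
- get_calibration(name): a dict with "fx", "fy", "cx", "cy" (pixels), "rvec" (rotation vector, rad) and "tvec" (3), from world to camera coordinates, as OpenCV has them. Camera axes: x right, y down, z forward; pixel columns grow to the right and rows downward; lengths in m; the calibration is good to about 2 mm. A picture is of the moment at which its call begins: read the wrist's pose just before it. get_calibration takes no time and is no camera call; for the wrist camera it gives the pose at the moment of the call.
- finish_job(): hands the job in; it is judged then, once.
Trained networks look in the newest picture that a camera, given by its name, has taken for a name from the list of things; names that differ only in an ending like _2 or _b are one class to them, and where a whole thing is asked for, a point or a joint stands for the part that bears it (a point fixed in the world has none). Each returns a list of dicts, best first, with "confidence" (0 to 1); they miss things now and then, are a little off and sometimes report something else, mostly with a low value. They report only what shows in the picture. A call takes as long as a camera call.
- regions_of(camera, target): "mask" (480x640 bool, what is visible of it) and "bbox" ([left, top, right, bottom] in pixels, round what is visible of it).
The state is a dict: "t": time; "joints": joint angles; "joint_vel": joint speeds; "joint_torque": joint torques, N m; "tcp_pos": TCP position; "eef_rot": TCP orientation; "force": force on the tool from outside, world axes, zero at the start; "torque": the same for the moment, N m; "gripper_width": finger opening in m; "finger_force": force on a finger pad.
Only numpy, scipy, OpenCV 4.12 (cv2) and the standard library are available. Lean on these libraries where they do the work, as an engineer would, in place of code of your own. Each camera call takes 0.05 s, during which the arm holds its last target. There are 200 camera calls.

## Working session

There is one attempt and no reset: what is moved stays moved. The work goes in short steps, Python scripts to look and compute and a shell command to move; the robot and the scene stay as the last step left them, time stands still between calls to the robot, and variables do not carry over. Pictures are saved under pics/ and viewed, at most 10 in all, crops included, and the job is handed in when it is done.

```bash
mkdir -p pics; ls
cat > h.py <<'E'
from workcell import *
import numpy as np, cv2
def P(c):
    K=np.array([[c['fx'],0,c['cx']],[0,c['fy'],c['cy']],[0,0,1.]]);R=cv2.Rodrigues(np.array(c['rvec'],float))[0]
    return K,R,np.array(c['tvec'],float).ravel()
def ray(c,uv,z):
    K,R,t=P(c);d=R.T@np.linalg.inv(K)@np.array([uv[0],uv[1],1.]);o=-R.T@t
    return o+d*(z-o[2])/d[2]
def proj(c,X):
    K,R,t=P(c);p=K@(R@np.asarray(X,float)+t);return p[:2]/p[2]
E
python3 - <<'E'
from h import *
s=read_state();print(s['t'],s['tcp_pos'],s['eef_rot'],s['force'])
ims=[]
for n in ['scene','side','wrist']:
    im=camera(n);cv2.imwrite(f'pics/{n}0.png',im[:,:,::-1])
    c=get_calibration(n)
    for t,z in [('tab_top',.24),('cover',.25),('extractor',.23)]:
        for r in regions_of(n,t)[:1]:
            m=r['mask'];u=np.argwhere(m).mean(0)[::-1];print(n,t,r['confidence'],r['bbox'],u,ray(c,u,z))
    print(n,'cam pos',-P(c)[1].T@P(c)[2])
E
```

```text
pics
0.0 [5.99709993e-01 3.41096485e-05 2.30146215e-01] [-2.22041210e+00 -2.22039855e+00  2.01416638e-03] [-0.52306455 -0.10725504 -0.85442143]
scene cover 0.72 [303.0, 166.8, 355.0, 191.8] [333.96551724 179.97536946] [0.52073606 0.09714612 0.25      ]
scene extractor 0.79 [229.2, 151.5, 397.2, 326.4] [310.15414269 243.36081703] [ 0.66478664 -0.1365374   0.23      ]
scene cam pos [ 1.50085388 -0.95308093  1.02453671]
side tab_top 0.66 [343.9, 277.0, 367.8, 302.1] [355.04011461 288.87965616] [0.46591135 0.20520767 0.24      ]
side cover 0.7 [314.8, 241.4, 376.5, 280.8] [345.0010917  258.52947598] [0.49739254 0.11911149 0.25      ]
side extractor 0.97 [266.8, 179.5, 422.5, 374.5] [343.18705536 285.69136133] [0.4936387  0.18897722 0.23      ]
side cam pos [0.4346301  1.04215528 1.07260992]
wrist tab_top 0.64 [0.0, 0.0, 243.4, 200.5] [93.72012821 84.50294326] [0.53195627 0.08516098 0.24      ]
wrist cover 0.81 [0.0, 0.8, 244.5, 198.1] [93.69383233 84.60624154] [0.53695786 0.08466593 0.25      ]
wrist extractor 0.77 [0.0, 0.0, 582.2, 480.0] [296.78490893 243.39155184] [0.5896298  0.03347869 0.23      ]
wrist cam pos [0.59895069 0.07889411 0.3736424 ]
```

Run:
```python
import cv2,numpy as np
a=cv2.imread('pics/scene0.png')[120:360,190:450];b=cv2.imread('pics/side0.png')[150:390,230:490]
cv2.imwrite('pics/m0.png',np.hstack([cv2.resize(a,(400,369)),cv2.resize(b,(400,369))]))
```

```text
(no output)
```

View pics/m0.png

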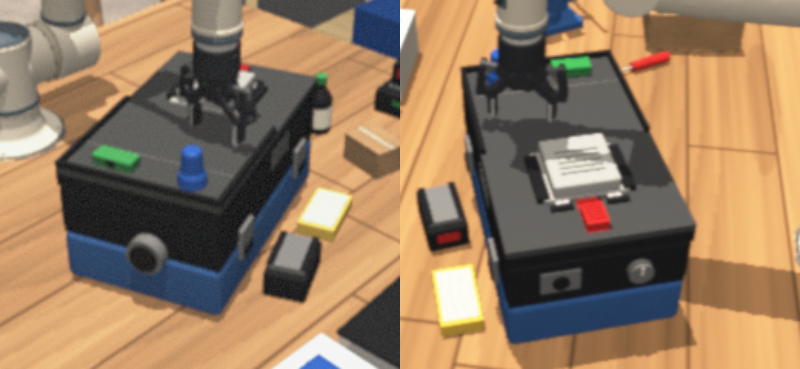

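View pics/wrist0.png

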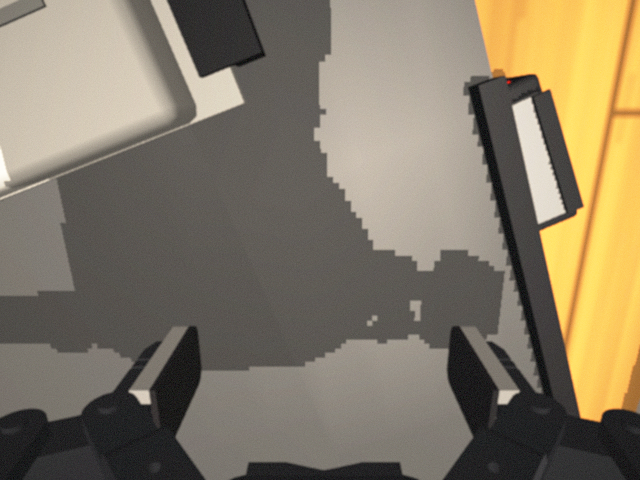

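Run:
```python
from h import *
c=get_calibration('wrist');p=[ray(c,u,.2325)[:2] for u in [(2,199),(190,122),(243,103)]]
print(p)
d=p[2]-p[0];d/=np.linalg.norm(d);print('y-axis',d)   # extractor +y (left)
ex=np.array([d[1],-d[0]]);yaw=np.arctan2(ex[1],ex[0])
o=p[2]-ex*(-.020)-d*.065
print('ex',ex,'yaw',yaw,'origin',o)
L=lambda x,y,z:np.r_[o+ex*x+d*y,z]
print('tab',L(-.171,0,.24),'coverrear',L(-.13,0,.25))
cs=get_calibration('side');c2=get_calibration('scene')
im=cv2.imread('pics/side0.png');
for X in [(-.171,0,.24),(-.13,.065,.235),(-.13,-.065,.235),(-.02,.065,.235),(-.02,-.065,.235),(.225,.14,.23),(.225,-.14,.23),(-.225,.14,.23),(-.225,-.14,.23)]:
    q=proj(cs,L(*X));cv2.circle(im,tuple(int(v*8) for v in q),8,(0,255,0),-1,shift=3)
cv2.imwrite('pics/s1.png',cv2.resize(im[150:390,230:490],(800,738))[:600])
```

```text
[array([0.4917195 , 0.04967289]), array([0.55678079, 0.07444712]), array([0.57385589, 0.0801662 ])]
y-axis [0.93747925 0.34804118]
ex [ 0.34804118 -0.93747925] yaw -1.2153154896206042 origin [0.51988056 0.03879394]
tab [0.46036552 0.19910289 0.24      ] coverrear [0.47463521 0.16066624 0.25      ]
```

View pics/s1.png

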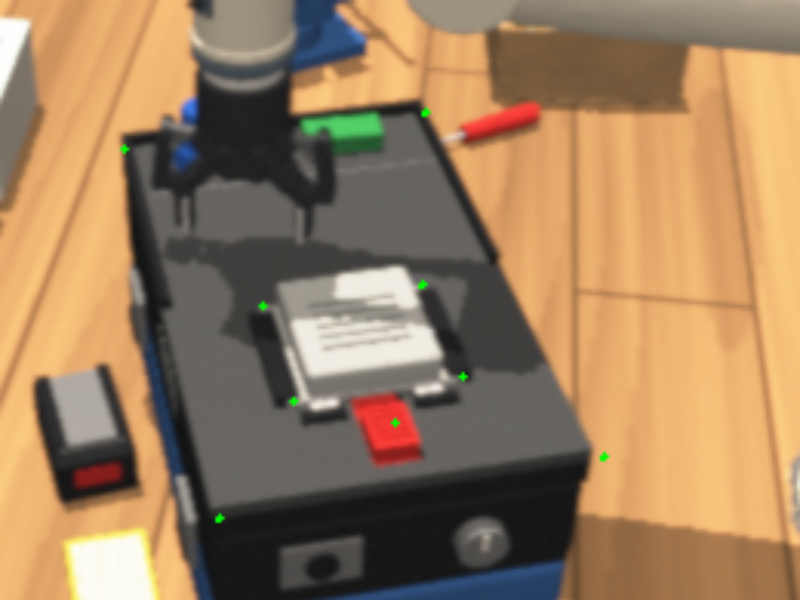

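```bash
python3 -m inch '[{"z":-4},{"z":-9},{"x":4,"y":-4,"z":-9,"spin":-0.12},{"x":8,"y":-7.5,"z":-9,"spin":-0.25},{"x":12.3,"y":-11.1,"z":-9,"spin":-0.355},{"x":12.3,"y":-11.1,"z":-9,"spin":-0.355},{"x":12.3,"y":-11.1,"z":-9,"spin":-0.355}]' 0
python3 - <<'E'
from h import *
s=read_state();c=get_calibration('wrist');im=camera('wrist')
print(s['t'],s['tcp_pos'],s['eef_rot'])
cv2.imwrite('pics/w1.png',im[:,:,::-1])
for t,z in [('tab_top',.24),('cover',.26)]:
    for r in regions_of('wrist',t)[:1]:
        u=np.argwhere(r['mask']).mean(0)[::-1];print(t,r['confidence'],r['bbox'],u,ray(c,u,z))
E
```

```text
0.6 [6.00016491e-01 1.49814361e-05 2.31298508e-01] [2.22140301e+00 2.22145115e+00 4.93806855e-05]
cover 0.97 [0.0, 0.0, 243.6, 198.7] [93.666574   84.38825565] [0.54194322 0.08425313 0.26      ]invalid input at $[0]: expected keys x, y, z, spin
```

View pics/w1.png

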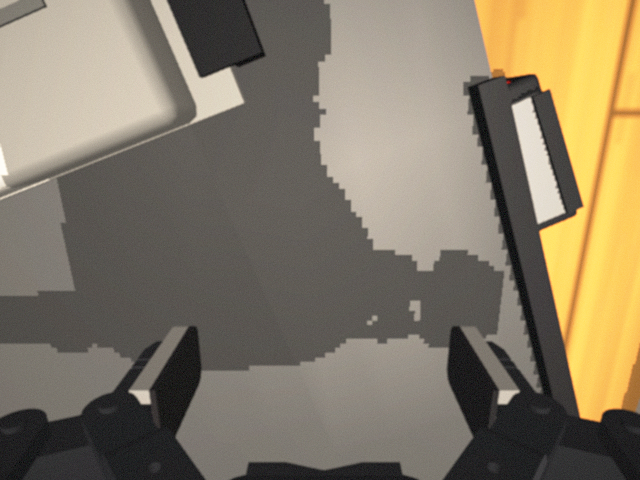

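The picture is unchanged, because the move was refused: every row needs all four keys.

```bash
python3 -m inch '[{"x":0,"y":0,"z":-4,"spin":0},{"x":0,"y":0,"z":-9,"spin":0},{"x":4,"y":-4,"z":-9,"spin":-0.12},{"x":8,"y":-7.5,"z":-9,"spin":-0.25},{"x":12.3,"y":-11.1,"z":-9,"spin":-0.355},{"x":12.3,"y":-11.1,"z":-9,"spin":-0.355},{"x":12.3,"y":-11.1,"z":-9,"spin":-0.355}]' 0
python3 - <<'E'
from h import *
s=read_state();c=get_calibration('wrist');im=camera('wrist')
print(s['t'],s['tcp_pos'],s['eef_rot'])
cv2.imwrite('pics/w2.png',im[:,:,::-1])
for t,z in [('tab_top',.24),('cover',.26)]:
    for r in regions_of('wrist',t)[:1]:
        u=np.argwhere(r['mask']).mean(0)[::-1];print(t,r['confidence'],r['bbox'],u,ray(c,u,z))
E
```

```text
t: 1.62
tcp_pos: [0.4891, 0.1229, 0.3215]
eef_rot: [1.794, 2.578, 0.0]
force: [-1.1, 0.7, 0.6]
gripper_width: 0.0003
finger_force: 0.0
1.625 [0.48912637 0.12293865 0.32148512] [1.79402563e+00 2.57799381e+00 3.58943744e-04]
tab_top 0.56 [293.0, 41.5, 365.5, 179.5] [326.4018429  111.96190583] [0.46285423 0.19533283 0.24      ]
cover 0.65 [205.0, 180.4, 446.5, 386.4] [326.50966084 266.90179627] [0.48897934 0.12525428 0.26      ]
```

View pics/w2.png

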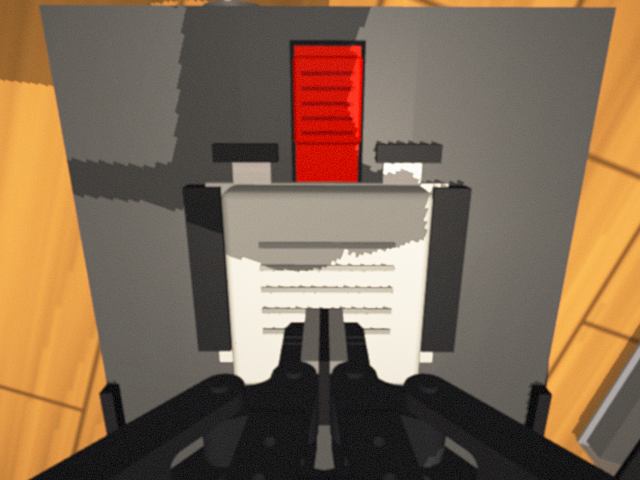

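Run:
```python
from h import *
s=read_state();c=get_calibration('wrist');R=cv2.Rodrigues(np.array(s['eef_rot']))[0]
for n,u,z in [('padc',(328,92),.24),('padback',(328,43),.24),('padfront',(328,142),.24),('rearL-deck',(205,184),.235),('rearR',(468,185),.24),('rear dome top',(328,187),.258)]:
    p=ray(c,u,z);print(n,p,R.T@(p-s['tcp_pos'])*100)
```

```text
padc [0.46084235 0.20360244 0.24      ] [8.639297   0.12362464 8.08373705]
padback [0.45319081 0.22408951 0.24      ] [10.82620576  0.11419487  8.08347672]
padfront [0.46919063 0.18124984 0.24      ] [6.2532494  0.13391308 8.08402109]
rearL-deck [0.41542513 0.13765685 0.235     ] [ 4.02238949 -6.41809377  8.58925058]
rearR [0.54545925 0.18612414 0.24      ] [4.07297903 7.45873373 8.07874661]
rear dome top [0.47594179 0.16269348 0.258     ] [4.27841608 0.12426849 6.28426939]
```

```bash
python3 -m inch '[{"x":4.5,"y":0.1,"z":0,"spin":0},{"x":8.7,"y":0.1,"z":3,"spin":0},{"x":8.7,"y":0.1,"z":6.5,"spin":0},{"x":8.7,"y":0.1,"z":7.7,"spin":0},{"x":8.7,"y":0.1,"z":8.1,"spin":0},{"x":8.7,"y":0.1,"z":8.4,"spin":0},{"x":8.7,"y":0.1,"z":8.4,"spin":0}]'
```

```text
t: 2.65
tcp_pos: [0.4603, 0.2044, 0.2392]
eef_rot: [1.795, 2.576, 0.003]
force: [-2.2, -1.3, 4.5]
gripper_width: -0.0002
finger_force: 2.2
```

```bash
python3 -m inch '[{"x":0,"y":0,"z":0.3,"spin":0},{"x":0,"y":0,"z":0.55,"spin":0},{"x":0,"y":0,"z":0.75,"spin":0},{"x":0,"y":0,"z":0.85,"spin":0},{"x":0,"y":0,"z":0.85,"spin":0},{"x":0,"y":0,"z":0.85,"spin":0},{"x":0,"y":0,"z":0.85,"spin":0},{"x":0,"y":0,"z":0.85,"spin":0}]'
```

```text
t: 3.65
tcp_pos: [0.4604, 0.2045, 0.2317]
eef_rot: [1.794, 2.576, 0.004]
force: [-3.0, -3.1, 9.1]
gripper_width: -0.0001
finger_force: 4.4
```

```bash
python3 -m inch '[{"x":0,"y":0,"z":0,"spin":0},{"x":0,"y":0,"z":-4,"spin":0},{"x":-3,"y":0,"z":-8.2,"spin":0},{"x":-8.7,"y":-0.1,"z":-8.2,"spin":0},{"x":-8.7,"y":-0.1,"z":-8.2,"spin":0},{"x":-8.7,"y":-0.1,"z":-8.2,"spin":0}]' 50
python3 - <<'E'
from h import *
s=read_state();c=get_calibration('wrist');im=camera('wrist')
print(s['t'],s['tcp_pos'],s['eef_rot'])
cv2.imwrite('pics/w3.png',im[:,:,::-1])
R=cv2.Rodrigues(np.array(s['eef_rot']))[0]
for v in (184,190,200,210,220,230): p=ray(c,(328,v),.258);print(v,R.T@(p-s['tcp_pos'])*100)
E
```

```text
t: 4.4
tcp_pos: [0.4892, 0.123, 0.3107]
eef_rot: [-1.795, -2.578, -0.001]
force: [1.0, -0.6, -0.5]
gripper_width: 0.0427
finger_force: 0.0
4.4 [0.48919291 0.12301611 0.31074676] [-1.79540465e+00 -2.57772035e+00 -8.63580651e-04]
184 [4.59293036 0.11174408 5.27704501]
190 [4.31675837 0.1129221  5.27690509]
200 [3.85111395 0.11490832 5.27666917]
210 [3.37864473 0.11692365 5.2764298 ]
220 [2.89919955 0.11896873 5.27618689]
230 [2.41262275 0.12104424 5.27594036]
```

View pics/w3.png

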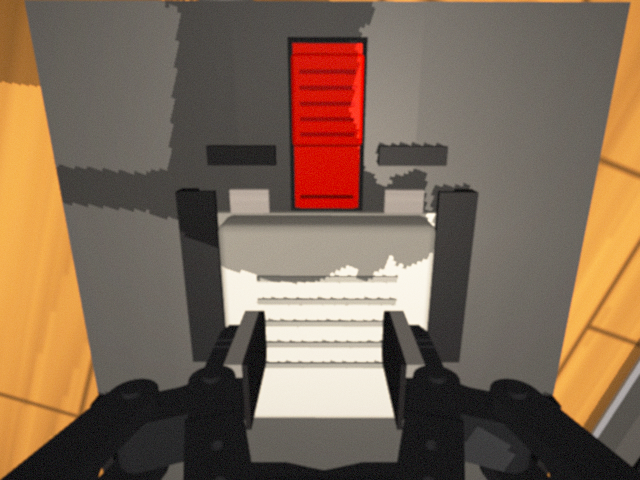

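```bash
python3 -m inch '[{"x":6,"y":0.1,"z":0,"spin":0},{"x":6,"y":0.1,"z":4,"spin":0},{"x":6,"y":0.1,"z":7,"spin":0},{"x":5.2,"y":0.1,"z":7,"spin":0},{"x":4.6,"y":0.1,"z":7,"spin":0},{"x":4.1,"y":0.1,"z":7,"spin":0},{"x":3.6,"y":0.1,"z":7,"spin":0},{"x":3,"y":0.1,"z":7,"spin":0},{"x":2.3,"y":0.1,"z":7,"spin":0},{"x":1.6,"y":0.1,"z":7,"spin":0},{"x":0.9,"y":0.1,"z":7,"spin":0},{"x":0.2,"y":0.1,"z":7,"spin":0},{"x":-0.5,"y":0.1,"z":7,"spin":0},{"x":-1.2,"y":0.1,"z":7,"spin":0},{"x":-1.8,"y":0.1,"z":7,"spin":0},{"x":-2.1,"y":0.1,"z":7,"spin":0}]'
python3 - <<'E'
from h import *
im=camera('wrist')
b=camera('side')[150:390,230:490]
cv2.imwrite('pics/m4.png',np.hstack([cv2.resize(im,(440,330)),cv2.resize(b,(358,330))])[:,:,::-1])
E
```

```text
t: 6.45
tcp_pos: [0.4974, 0.1033, 0.2407]
eef_rot: [-1.795, -2.578, 0.0]
force: [0.0, 0.7, 1.3]
gripper_width: 0.0428
finger_force: 0.6
```

View pics/m4.png

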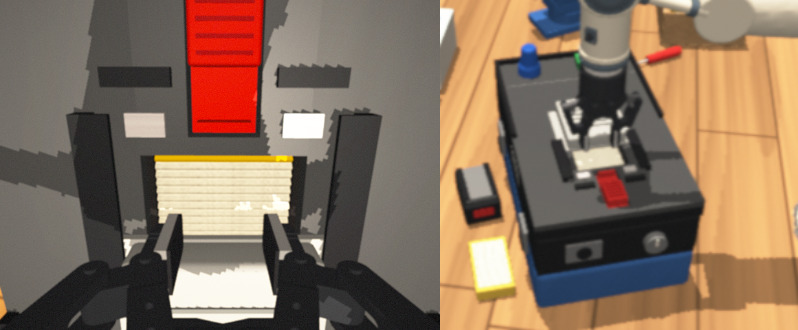

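The cover slides straight and the filter is half showing. I'll push about 55 mm further, then back off and lift.

```bash
python3 -m inch '[{"x":-0.5,"y":0,"z":0,"spin":0},{"x":-1.1,"y":0,"z":0,"spin":0},{"x":-1.8,"y":0,"z":0,"spin":0},{"x":-2.5,"y":0,"z":0,"spin":0},{"x":-3.2,"y":0,"z":0,"spin":0},{"x":-3.9,"y":0,"z":0,"spin":0},{"x":-4.5,"y":0,"z":0,"spin":0},{"x":-5,"y":0,"z":0,"spin":0},{"x":-5.3,"y":0,"z":0,"spin":0},{"x":-5.5,"y":0,"z":0,"spin":0},{"x":-5.5,"y":0,"z":0,"spin":0},{"x":-4.5,"y":0,"z":0,"spin":0},{"x":-3.5,"y":0,"z":0,"spin":0},{"x":-3,"y":0,"z":-5,"spin":0},{"x":-1,"y":0,"z":-10,"spin":0},{"x":-1,"y":0,"z":-12,"spin":0},{"x":-1,"y":0,"z":-12,"spin":0}]'
python3 - <<'E'
from h import *
im=camera('wrist')
b=camera('side')[150:390,230:490]
cv2.imwrite('pics/m5.png',np.hstack([cv2.resize(im,(440,330)),cv2.resize(b,(358,330))])[:,:,::-1])
E
```

```text
t: 8.68
tcp_pos: [0.5008, 0.0952, 0.3629]
eef_rot: [1.791, 2.577, 0.004]
force: [0.0, -0.3, -0.3]
gripper_width: 0.0423
finger_force: 0.0
```

View pics/m5.png

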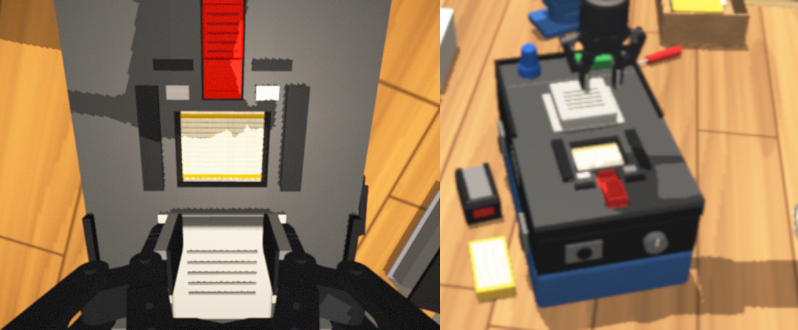

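The bay is completely uncovered: in the left view the filter frame spans rows 110–187 and the cover's rear edge is at row 213. The cover lies flat and straight on the tray, clear of the nozzle and bit case, and the arm is clear of everything.

```bash
python3 -c "from workcell import *; print(finish_job())"
```

```text
the job is handed in; nothing more can be done
None
```

I handed the job in: the tab was pressed in, the cover sprang free, and it was pushed about 130 mm onto the tray. In the last picture the filter bay is fully uncovered, the cover lies flat and straight, and the things on the tray and bench look untouched.

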